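Bring the leak-test cup up to the instrument's port

ROBOT

A 6-joint arm with a two-finger parallel gripper is mounted at the origin on the work surface. World frame = base frame: x ahead of the robot, y to its left, z up, the work surface at z = 0. Lengths are in mm, angles in degrees, forces in N, time in s.
With the tool pointing down it reaches from about 300 to 850 mm from the base axis. Payload 4.2 kg.
Tool frame: the origin (TCP) lies at the very end of the fingers, on their centre line; the grasp point (between the pads) lies 19 mm behind it (env.grasp_offset is the distance from the TCP to the grasp point, in mm); z points along the fingers, y is the line along which they close (so a half turn about z gives the same grasp; the last joint's range is limited). The gripper opens to 91 mm and grips with 3 to 60 N. Pads are 32 mm wide; open, the fingers measure 118 mm over their backs; the gripper's body (76 mm by 178 mm) begins 60 mm behind the grasp point.
Start: joints at [-77.808, 18.312, 89.639, -0, 72.044, -1.146], TCP at [132.656, -559.505, 213.976] pointing down, gripper open.
Joint ranges: [-177.97, 177.97], [-48.28, 115.42], [12.27, 149.76], [-77.06, 257.06], [2.81, 150.46], [-146.56, 146.56]. Speed limits (degrees/s): [147.25, 147.25, 180, 180, 180, 180].

INTERFACE

Orientations are given as [roll, pitch, yaw] about the fixed x, y, z axes, in that order (R = Rz(yaw) Ry(pitch) Rx(roll)).
In Python, from workcell import env gives the robot as it stands. The module is installed in compiled form; this text tells all that it offers.
- The arm moves only by the tool send_rows, never from a script. Its argument "motion" is a list of rows, each an object of numbers: "tx", "ty", "tz": the shift along the tool's x, y, z in units of 500 mm (1.0 is 500 mm); "rx", "ry", "rz": the turn, a rotation vector about the tool's x, y, z in units of 30 degrees (1.0 is 30 degrees); "gripper": the closure, from -1 (fully open) to 1 (shut). In form: [{"tx": .., "ty": .., "tz": .., "rx": .., "ry": .., "rz": .., "gripper": ..}, ...]. A call has 1 to 12 rows; each row shifts and turns the commanded pose from where the row before left it, along the tool's axes as they then stand; what a row does not reach is not made up. A row lasts 1/8 s, in which the tool goes at most 62.5 mm and 10.7 degrees, less where a joint would pass 70% of its speed; a pose out of reach is approached as far as the arm can. A call with a number of a shift or a turn outside -1 to 1 is refused whole. A call with a gripper value outside its range is refused whole. The fingers move at their own pace and stop on an object; "grip_force" is the grip in N (left out, the last holds). Time passes only in rows, so rows that do not move let the fingers close. It gives the time, the measured TCP pose, the force, the opening and the grip force at its end, in the units of the state.
- env.state(): the state, without advancing time (a new reading comes with each control period).
- env.grab_frame(name): name is "scene" or "top"; returns a dict with "frame" (480x640x3 uint8, red, green, blue), "vertical_fov" (degrees; the focal length in pixels is half the picture's height over the tangent of half this angle, whatever the lens; pixels are square), "cx", "cy" (the principal point, pixels), "k1" (the pictures are not rectified: a ray, as slopes to the right and down, at radius r is drawn at 1 + k1 r^2 times it, then the intrinsics apply), "rvec" (rotation vector, rad) and "tvec" (3), from world to camera coordinates, as OpenCV has them. Camera axes: x right, y down, z forward; pixel columns grow to the right and rows downward; lengths in mm; the calibration is good to about 2 mm. A picture is of the moment at which its call begins. There is no depth.
- env.job_done(): hands the job in; it is judged then, once.
The state is a dict: "time_s": time; "qpos": joint angles; "qvel": joint speeds; "effort": joint torques, N m; "ee_pos": TCP position; "ee_rot": TCP orientation; "force": force on the tool from outside, world axes, zero at the start; "torque": the same for the moment, N m; "gripper_width": finger opening in mm; "gripper_force": force on a finger pad.
Only numpy, scipy, OpenCV 4.12 (cv2) and the standard library are available. Lean on these libraries where they do the work, as an engineer would, in place of code of your own. Each camera call takes 0.05 s, during which the arm holds its last target. There are 200 camera calls.

TASK

Swing the magnifier well clear of the handwheel (it is hanging over it), then wind the handwheel clockwise until the green test cup just touches the black port plate of the flow instrument, without shoving the instrument back. Move the carriage only with the handwheel, do not touch the instrument, and leave the other things on the bench where they are.

Things in the scene. Friction and masses are not known exactly. Their poses are not given: they have to be found in the camera images.
- fixture: Blue bench test rig, fixed to the bench but at a new place and yaw each time. Origin on the bench directly under the handwheel's vertical axis; z up; its y axis is the carriage's forward travel direction. Gear housing 90 x 90 mm, 76 mm high, under the wheel; a dark steel bed 80 mm wide and 30 mm high runs from y = 45 to 220 mm. A steel post of 18 mm diameter at (100, -130) mm carries the magnifier arm.
- wheel (a joint): Turn of the handwheel in rad (0 to 10.5), growing CLOCKWISE seen from above. Horizontal black three-spoke wheel of 132 mm diameter, its flat top 97 mm above the bench. It drives the carriage through gears: 10 mm forward for each rad clockwise (63 mm a turn). Stiff by 0.09 N m (under 2 N at the grip); stays where it is left.
- hub (a point): Centre of the handwheel's top face, on its axis, 97 mm above the bench.
- grip_top (a point): Top centre of the red revolving crank grip standing upright on the handwheel, 55 mm from the axis: 18 mm diameter, 36 mm high, from 97 to 133 mm above the bench. It can be pushed round from the side with shut fingers or gripped; it spins freely on its pin.
- carriage (a joint): Travel of the carriage along the rig's +y axis in m (0 to 0.105), always 0.01 times the wheel's angle. Aluminium block 70 x 60 mm on the bed, top 86 mm above the bench (a brass fitting on it rises to 96 mm).
- cup_face (a point): Centre of the flat front face of the green round test cup (44 mm diameter) carried by the carriage, 65 mm above the bench; its y axis is the direction of travel.
- instrument: White sloped flow instrument with blue screen, 180 x 280 mm, about 155 mm high, 5 kg, standing loose on rubber feet in line with the rig. Origin under its centre, y axis roughly along the rig's y. It slides back on the bench if pushed by the cup with roughly 20 to 40 N, that is about 4 to 8 N at the wheel's grip on top of the wheel's own stiffness.
- port_face (a point): Centre of the outer face of the black round port plate (92 mm diameter, orange centre) on the instrument's -y side facing the cup, 65 mm above the bench; its axes are the instrument's. The gap to be closed is the y of port_face minus that of cup_face along the rig's y: 25 to 95 mm at the start.
- magnifier (a joint): Swing of the magnifier arm in rad (-1.7 to 1.7) about its vertical post, growing anticlockwise seen from above; 0 = lens centre exactly over the handwheel's axis. Needs about 0.5 N at the lens; stays where it is left. A swing of 1.1 rad or more either way is clear; the anticlockwise way brings the lens to the rig's -x, -y side.
- lens (a point): Centre of the round magnifier head: white rim of 150 mm outer diameter with a clear lens, solid from 157 to 180 mm above the bench (24 mm over the grip's top), 164 mm from the pivot. Its rim can be pushed sideways with shut fingers.
- magnifier_pivot (a point): Point on the magnifier's vertical hinge axis, at the height of the lens.
- screwdriver: Blue-handled screwdriver, about 200 mm long, lying along its x axis; bystander.
- fitting: Green and brass hose fitting, 28 mm diameter, 42 mm high; bystander, origin under its centre.
- screw_dish: Steel dish of 90 mm diameter, 22 mm high; bystander, origin under its centre.
- cleaner: White bottle with blue cap, 54 mm diameter, 130 mm high; bystander, origin under its centre.
- meter: Yellow multimeter, 85 x 165 x 40 mm; bystander, origin under its centre.
- collar: Steel ring, 36 mm diameter, 8 mm high; bystander, origin under its centre.

How it is judged (in metres and radians):
On the way, in this order (a step that is already met when the one before it is completed fails the run):
1. the magnifier is swung clear: lens centre more than 160 mm from the wheel's axis, seen from above (horizontal distance between lens and hub above 0.16 m), for 0.1 s.
2. the test cup touches the port plate, the magnifier still clear (horizontal distance between lens and hub above 0.16 m and contact force between carriage and instrument above 0.5 N and y of cup_face in the frame of port_face above -0.0015 m), for 0.1 s.
At the end, for the whole second after the job is handed in: The cup's face is within 1.5 mm of the port plate (having touched it), the instrument stands within 6 mm of where it started, the lens centre is more than 160 mm from the wheel's axis seen from above, and wheel and magnifier are at rest (horizontal distance between lens and hub above 0.16 m and y of cup_face in the frame of port_face above -0.0015 m and distance of instrument from where it was at the start of the episode below 0.006 m and velocity of joint wheel between -0.05 and 0.05 rad/s and velocity of joint magnifier between -0.05 and 0.05 rad/s).
It fails at once if the instrument is shoved more than 6 mm (distance of instrument from where it was at the start of the episode above 0.006 m).
It fails at once if the robot pushes the carriage directly (over 2 N) (contact force between any of the fingers, the arm and carriage above 2 N).
It fails at once if the robot knocks the instrument (over 2 N) (contact force between any of the fingers, the arm and instrument above 2 N).
It fails at once if a bystander is moved more than 20 mm (distance of any of screwdriver, fitting, screw_dish, cleaner, meter, collar from where it was at the start of the episode above 0.02 m).
It also fails if it takes over 72 s, if anything falls off the work surface, if the arm or the gripper's body presses on something with over 40 N, if the wrist force passes 120 N, or if a joint passes its speed limit or range.

## Working session

There is one attempt and no reset: what is moved stays moved. The work goes in short steps, Python scripts to look and compute and a tool call to move; the robot and the scene stay as the last step left them, time stands still between calls to the robot, and variables do not carry over. Pictures are saved under pics/ and viewed, at most 10 in all, crops included, and the job is handed in when it is done.

Besides the shell and the picture viewer there is one more tool, called after "Emit:" as name([rows], argument=value, ...), one row to a line, values as JSON. send_rows: Moves the arm, as the interface text tells. Shifts and turns lie within -1 to 1; 1 stands for 500 mm of shift or 30 degrees of turn. Its arguments: {"type":"object","properties":{"motion":{"type":"array"},"grip_force":{"type":"number"}},"required":["motion"]}

```bash
mkdir -p pics; cat > h.py <<'E'
import numpy as np, cv2
from workcell import env
from scipy.spatial.transform import Rotation as R
def cam(n):
    f=env.grab_frame(n); np.save('cam_'+n+'.npy',{k:v for k,v in f.items() if k!='frame'},allow_pickle=True)
    return f
def load(n): return np.load('cam_'+n+'.npy',allow_pickle=True).item()
def prm(f):
    F=240/np.tan(np.radians(f['vertical_fov'])/2)
    return np.array([[F,0,f['cx']],[0,F,f['cy']],[0,0,1.]]),np.array([f['k1'],0,0,0,0.]),np.array(f['rvec'],float),np.array(f['tvec'],float)
def back(f,uv,z):
    K,d,rv,t=prm(f); uv=np.array(uv,float).reshape(-1,1,2)
    n=cv2.undistortPoints(uv,K,d).reshape(-1,2); M=cv2.Rodrigues(rv)[0]
    D=np.c_[n,np.ones(len(n))]@M; C=-M.T@t
    z=np.broadcast_to(z,len(D)); return C+D*((z-C[2])/D[:,2])[:,None]
def proj(f,P):
    K,d,rv,t=prm(f); return cv2.projectPoints(np.array(P,float).reshape(-1,1,3),rv,t,K,d)[0].reshape(-1,2)
E
python3 - <<'E'
from h import *
for n in('scene','top'):
    f=cam(n); cv2.imwrite(f'pics/{n}0.png',cv2.resize(f['frame'][:,:,::-1],(800,600),interpolation=cv2.INTER_CUBIC))
    K,d,rv,t=prm(f); print(n,K[0,0],-cv2.Rodrigues(rv)[0].T@t,d[0])
s=env.state();print(s)
E
```

```text
scene 443.60218609596353 [1275.07011273  116.61737997  624.54228942] -0.04350407784661861
top 509.4521718460671 [ 448.31682053  -96.2900846  1112.6937697 ] -0.07221953129690485
{'time_s': 0.1, 'qpos': array([-7.78064600e+01,  1.83473787e+01,  8.96982840e+01, -1.18961421e-03,
        7.20445417e+01, -1.14515549e+00]), 'qvel': array([-0.06474336, -0.15350286, -0.18734408,  0.07806746,  0.04289563,
       -0.00256593]), 'effort': array([ 8.87789247e-04, -4.13333237e+01, -2.32508987e+01,  7.29609746e-02,
        4.21805901e-02, -3.81834639e-05]), 'ee_pos': array([ 132.56381854, -559.05119657,  213.21803927]), 'ee_rot': array([-1.79909791e+02, -6.71898232e-04,  1.33390626e+01]), 'force': array([-0.13501206,  0.0680551 , -0.52344339]), 'torque': array([ 0.04554434,  0.01121438, -0.03217554]), 'gripper_force': 0.0, 'gripper_width': 91.51038556333289}
```

View pics/top0.png

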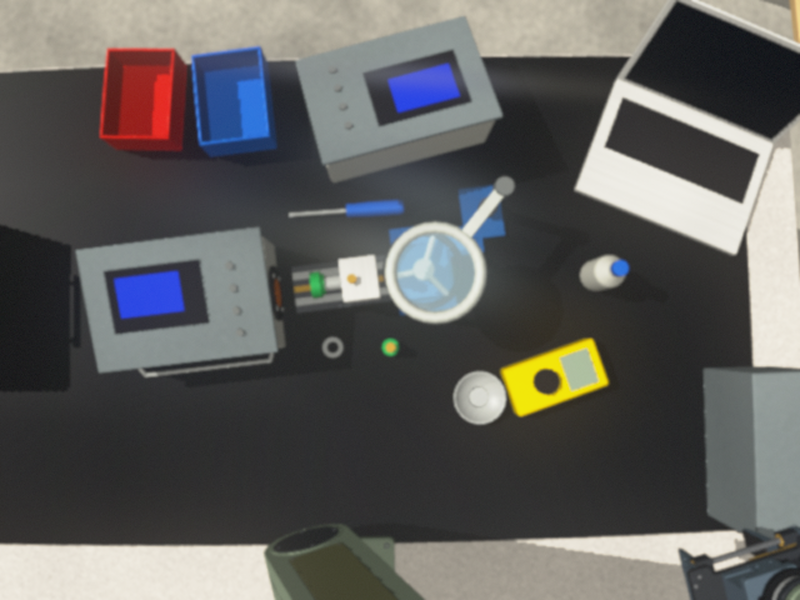

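View pics/scene0.png

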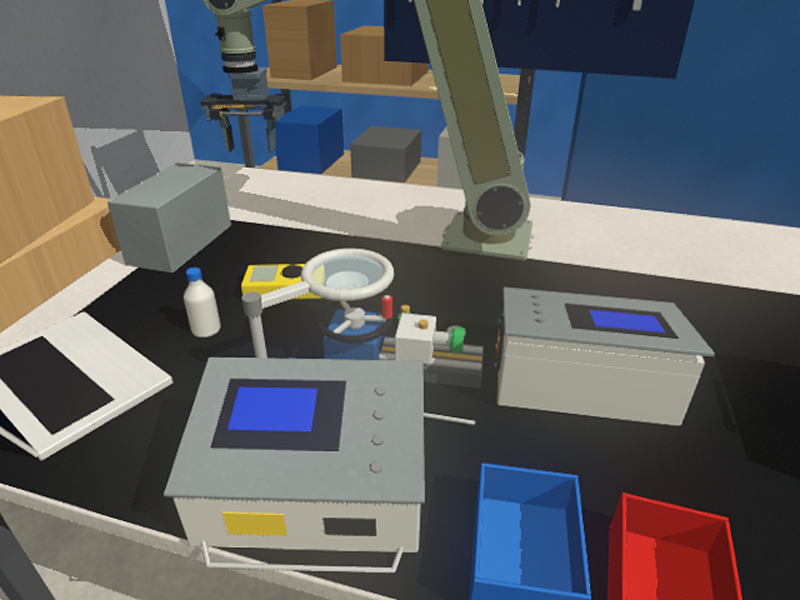

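The top view has +x up and +y left. It shows the lens at about (436,272), the pivot at about (505,186) and the hub seen through the lens at about (424,268). The instrument is to the left. In the scene view the red grip top is at about (387,297) and the pivot is at (252,297).

```bash
python3 - <<'E'
from h import *
T=load('top');S=load('scene')
b=lambda f,u,z:back(f,np.array(u)*.8,z).round(1)
print('top hub,lens,pivot,cup,port',b(T,[[424,268],[436,272],[505,186],[308,286],[281,293],[358,279]],[97,180,180,65,65,86]))
print('scene grip,lens,pivot',b(S,[[387,297],[348,272],[253,297],[607,340]],[133,180,180,0]))
t=cv2.imread('pics/top0.png');s=cv2.imread('pics/scene0.png')
a=cv2.resize(t[150:350,250:540],(800,552),interpolation=3);cv2.imwrite('pics/tc.png',a)
a=cv2.resize(s[235:385,230:510],None,fx=2.8,fy=2.8,interpolation=3);cv2.imwrite('pics/sc.png',a)
E
```

```text
top hub,lens,pivot,cup,port [[ 556.1 -158.9   97. ]
 [ 541.1 -171.3  180. ]
 [ 667.9 -277.4  180. ]
 [ 533.4   31.4   65. ]
 [ 522.7   76.2   65. ]
 [ 541.5  -52.3   86. ]]
scene grip,lens,pivot [[ 543.  -104.6  133. ]
 [ 559.4 -164.3  180. ]
 [ 667.6 -274.8  180. ]
 [ 374.7  274.2    0. ]]
```

View pics/tc.png

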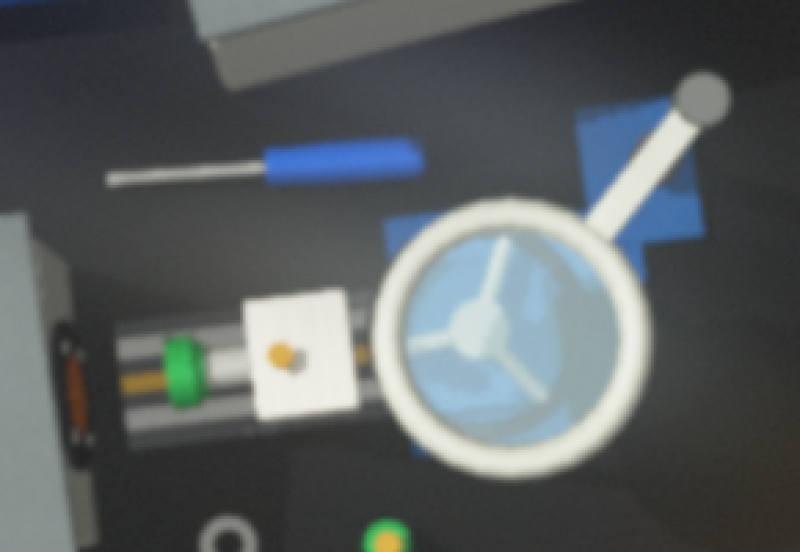

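View pics/sc.png

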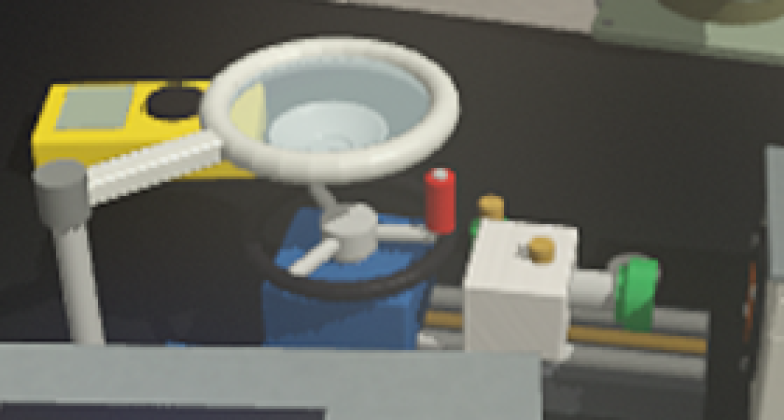

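Emit:
send_rows([
  {"tz":-0.09,"rz":0.2217,"gripper":1},
  {"tz":-0.09,"rz":0.2217,"gripper":1},
  {"tx":0.08,"ty":-0.076,"gripper":1},
  {"tx":0.08,"ty":-0.076,"gripper":1},
  {"tx":0.08,"ty":-0.076,"gripper":1},
  {"tx":0.08,"ty":-0.076,"gripper":1},
  {"tx":0.08,"ty":-0.076,"gripper":1},
  {"tx":0.08,"ty":-0.076,"gripper":1},
  {"tx":0.08,"ty":-0.076,"gripper":1},
  {"tx":0.08,"ty":-0.076,"gripper":1},
  {"tx":0.08,"ty":-0.076,"gripper":1},
  {"tx":0.08,"ty":-0.076,"gripper":1},
])

```text
invalid input at $.motion[0]: expected keys tx, ty, tz, rx, ry, rz, gripper
```

Emit:
send_rows([
  {"tx":0,"ty":0,"tz":-0.09,"rx":0,"ry":0,"rz":0.2217,"gripper":1},
  {"tx":0,"ty":0,"tz":-0.09,"rx":0,"ry":0,"rz":0.2217,"gripper":1},
  {"tx":0.08,"ty":-0.076,"tz":0,"rx":0,"ry":0,"rz":0,"gripper":1},
  {"tx":0.08,"ty":-0.076,"tz":0,"rx":0,"ry":0,"rz":0,"gripper":1},
  {"tx":0.08,"ty":-0.076,"tz":0,"rx":0,"ry":0,"rz":0,"gripper":1},
  {"tx":0.08,"ty":-0.076,"tz":0,"rx":0,"ry":0,"rz":0,"gripper":1},
  {"tx":0.08,"ty":-0.076,"tz":0,"rx":0,"ry":0,"rz":0,"gripper":1},
  {"tx":0.08,"ty":-0.076,"tz":0,"rx":0,"ry":0,"rz":0,"gripper":1},
  {"tx":0.08,"ty":-0.076,"tz":0,"rx":0,"ry":0,"rz":0,"gripper":1},
  {"tx":0.08,"ty":-0.076,"tz":0,"rx":0,"ry":0,"rz":0,"gripper":1},
  {"tx":0.08,"ty":-0.076,"tz":0,"rx":0,"ry":0,"rz":0,"gripper":1},
  {"tx":0.08,"ty":-0.076,"tz":0,"rx":0,"ry":0,"rz":0,"gripper":1},
])

```text
time_s: 1.6
ee_pos: [533.4, -177.7, 303.6]
ee_rot: [180.0, 0.0, 0.0]
force: [0.9, 0.3, 0.3]
gripper_width: 0.7
gripper_force: 0.0
```

Emit:
send_rows([
  {"tx":0.09,"ty":-0.085,"tz":0,"rx":0,"ry":0,"rz":0,"gripper":1},
  {"tx":0.09,"ty":-0.085,"tz":0,"rx":0,"ry":0,"rz":0,"gripper":1},
  {"tx":0,"ty":0,"tz":0.1,"rx":0,"ry":0,"rz":0,"gripper":1},
  {"tx":0,"ty":0,"tz":0.1,"rx":0,"ry":0,"rz":0,"gripper":1},
  {"tx":0,"ty":0,"tz":0.1,"rx":0,"ry":0,"rz":0,"gripper":1},
  {"tx":0,"ty":0,"tz":0,"rx":0,"ry":0,"rz":0,"gripper":1},
])

```text
time_s: 2.35
ee_pos: [619.3, -93.6, 149.5]
ee_rot: [-179.9, 0.6, 0.0]
force: [0.2, 0.1, 0.1]
gripper_width: 0.2
gripper_force: 0.0
```

```bash
python3 - <<'E'
from h import *
p=env.state()['ee_pos'];print(p)
c=np.array([669,-276.]);a=np.radians(np.r_[104,np.arange(110,188,6.)])
P=c+188*np.c_[np.cos(a),np.sin(a)];P=np.r_[[p[:2]],P]
d=np.diff(P,axis=0);print(np.c_[P[1:],d[:,0]/500,-d[:,1]/500].round(4))
E
```

```text
[619.25595324 -93.61416379 149.54177535]
[[ 6.235187e+02 -9.358440e+01  8.500000e-03 -1.000000e-04]
 [ 6.047002e+02 -9.933780e+01 -3.760000e-02  1.150000e-02]
 [ 5.865862e+02 -1.070267e+02 -3.620000e-02  1.540000e-02]
 [ 5.693752e+02 -1.165670e+02 -3.440000e-02  1.910000e-02]
 [ 5.532556e+02 -1.278540e+02 -3.220000e-02  2.260000e-02]
 [ 5.384042e+02 -1.407641e+02 -2.970000e-02  2.580000e-02]
 [ 5.249836e+02 -1.551559e+02 -2.680000e-02  2.880000e-02]
 [ 5.131409e+02 -1.708717e+02 -2.370000e-02  3.140000e-02]
 [ 5.030059e+02 -1.877393e+02 -2.030000e-02  3.370000e-02]
 [ 4.946894e+02 -2.055740e+02 -1.660000e-02  3.570000e-02]
 [ 4.882828e+02 -2.241802e+02 -1.280000e-02  3.720000e-02]
 [ 4.838561e+02 -2.433541e+02 -8.900000e-03  3.830000e-02]
 [ 4.814580e+02 -2.628858e+02 -4.800000e-03  3.910000e-02]
 [ 4.811145e+02 -2.825611e+02 -7.000000e-04  3.940000e-02]]
```

Emit:
send_rows([
  {"tx":-0.029,"ty":0.0115,"tz":0,"rx":0,"ry":0,"rz":0,"gripper":1},
  {"tx":-0.0362,"ty":0.0154,"tz":0,"rx":0,"ry":0,"rz":0,"gripper":1},
  {"tx":-0.0344,"ty":0.0191,"tz":0,"rx":0,"ry":0,"rz":0,"gripper":1},
  {"tx":-0.0322,"ty":0.0226,"tz":0,"rx":0,"ry":0,"rz":0,"gripper":1},
  {"tx":-0.0297,"ty":0.0258,"tz":0,"rx":0,"ry":0,"rz":0,"gripper":1},
  {"tx":-0.0268,"ty":0.0288,"tz":0,"rx":0,"ry":0,"rz":0,"gripper":1},
])

```text
time_s: 3.1
ee_pos: [527.3, -156.9, 154.2]
ee_rot: [180.0, -0.0, 0.0]
force: [0.2, 0.3, -0.5]
gripper_width: 0.7
gripper_force: 0.2
```

Emit:
send_rows([
  {"tx":-0.0237,"ty":0.0314,"tz":0,"rx":0,"ry":0,"rz":0,"gripper":1},
  {"tx":-0.0203,"ty":0.0337,"tz":0,"rx":0,"ry":0,"rz":0,"gripper":1},
  {"tx":-0.0166,"ty":0.0357,"tz":0,"rx":0,"ry":0,"rz":0,"gripper":1},
  {"tx":-0.0128,"ty":0.0372,"tz":0,"rx":0,"ry":0,"rz":0,"gripper":1},
  {"tx":-0.0089,"ty":0.0383,"tz":0,"rx":0,"ry":0,"rz":0,"gripper":1},
  {"tx":-0.0048,"ty":0.0391,"tz":0,"rx":0,"ry":0,"rz":0,"gripper":1},
  {"tx":-0.0007,"ty":0.0394,"tz":0,"rx":0,"ry":0,"rz":0,"gripper":1},
  {"tx":0,"ty":0,"tz":0,"rx":0,"ry":0,"rz":0,"gripper":1},
])

```text
time_s: 4.1
ee_pos: [484.5, -285.0, 153.8]
ee_rot: [180.0, -0.0, -0.1]
force: [-0.5, 0.2, 0.1]
gripper_width: 0.4
gripper_force: 0.0
```

Emit:
send_rows([
  {"tx":-0.03,"ty":-0.06,"tz":-0.05,"rx":0,"ry":0,"rz":0,"gripper":0},
  {"tx":-0.03,"ty":-0.06,"tz":-0.08,"rx":0,"ry":0,"rz":0,"gripper":0},
  {"tx":-0.03,"ty":0,"tz":-0.08,"rx":0,"ry":0,"rz":-0.3333,"gripper":0},
  {"tx":0,"ty":0,"tz":0,"rx":0,"ry":0,"rz":-0.3333,"gripper":0},
  {"tx":0,"ty":0,"tz":0,"rx":0,"ry":0,"rz":-0.3333,"gripper":0},
  {"tx":0,"ty":0,"tz":0,"rx":0,"ry":0,"rz":-0.3333,"gripper":0},
  {"tx":0,"ty":0,"tz":0,"rx":0,"ry":0,"rz":-0.3333,"gripper":0},
  {"tx":0,"ty":0,"tz":0,"rx":0,"ry":0,"rz":-0.3333,"gripper":0},
  {"tx":0,"ty":0,"tz":0,"rx":0,"ry":0,"rz":-0.3333,"gripper":0},
  {"tx":0,"ty":0,"tz":0,"rx":0,"ry":0,"rz":-0.3333,"gripper":0},
  {"tx":0,"ty":0,"tz":0,"rx":0,"ry":0,"rz":-0.3333,"gripper":0},
])

```text
time_s: 5.48
ee_pos: [439.4, -222.8, 258.9]
ee_rot: [-180.0, -0.0, 90.4]
force: [0.4, -0.2, -0.3]
gripper_width: 45.4
gripper_force: 0.0
```

```bash
python3 - <<'E'
from h import *
f=cam('top');cv2.imwrite('pics/t1.png',f['frame'][:,:,::-1]);a=f['frame'][120:340,200:480,::-1]
cv2.imwrite('pics/t1c.png',cv2.resize(a,None,fx=2.7,fy=2.7,interpolation=3))
f=cam('scene');cv2.imwrite('pics/s1.png',f['frame'][:,:,::-1])
a=f['frame'][190:310,180:430,::-1]
cv2.imwrite('pics/s1c.png',cv2.resize(a,None,fx=3.2,fy=3.2,interpolation=3))
s=env.state();print(s['ee_pos'],s['ee_rot'],s['qpos'])
E
```

```text
[ 439.37217919 -222.86157437  258.89561286] [-1.79984945e+02 -6.46174496e-03  9.00506666e+01] [-2.82319395e+01  9.28970948e+00  9.53509158e+01 -1.49142864e-03
  7.53756943e+01 -2.82822302e+01]
```

View pics/t1c.png

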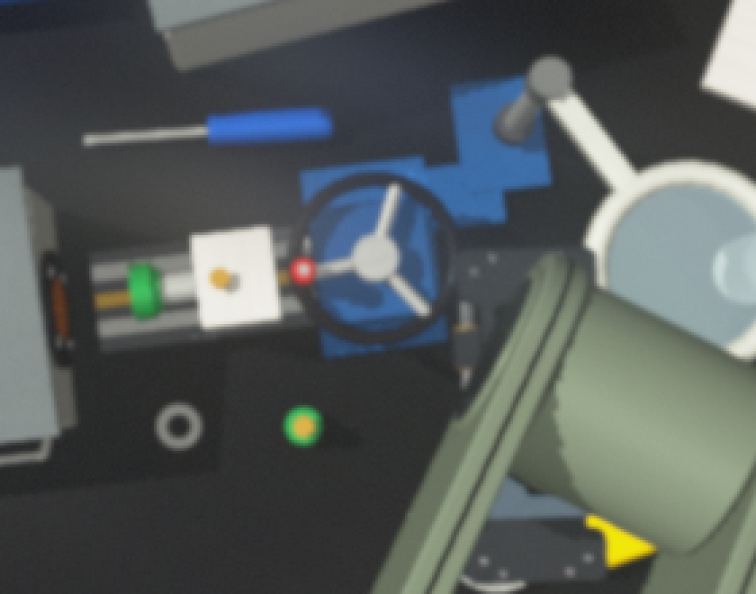

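View pics/s1c.png

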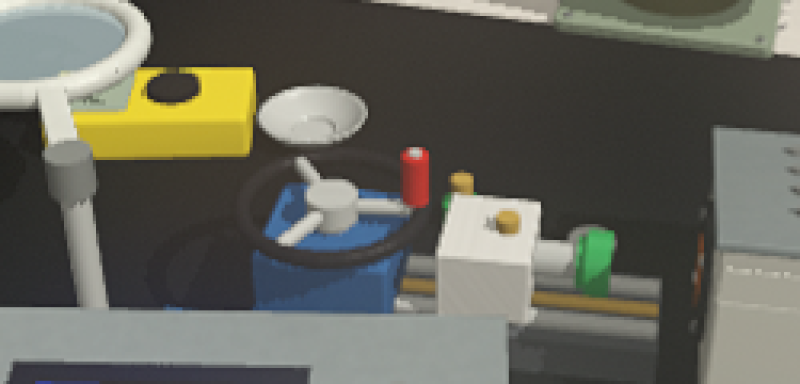

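Both views show the lens well clear, with its centre at about (690,262) in the top crop. The grip is at (304,270) and the hub at (376,257) in that crop, and the grip top is at (415,153) in the scene crop. The cup is at about (131,290) and the port plate at about (68,305).

```bash
python3 - <<'E'
from h import *
T=load('top');S=load('scene')
bt=lambda u,z:back(T,np.array(u)/2.7+[200,120],z).round(1)
bs=lambda u,z:back(S,np.array(u)/3.2+[180,190],z).round(1)
P=bt([[304,270],[376,257],[375,259],[690,262],[550,78],[131,290],[68,305]],[133,97,97,180,180,65,65]);print(P)
Q=bs([[415,153],[331,187],[69,150],],[133,97,180]);print(Q)
print(np.linalg.norm(P[3]-P[1]),np.linalg.norm(P[0]-P[1]),np.linalg.norm(Q[0]-Q[1]))
E
```

```text
[[ 542.4 -105.   133. ]
 [ 554.5 -158.9   97. ]
 [ 553.1 -158.2   97. ]
 [ 538.5 -369.3  180. ]
 [ 667.7 -276.9  180. ]
 [ 536.2   26.9   65. ]
 [ 525.6   75.4   65. ]]
[[ 543.8 -104.2  133. ]
 [ 545.3 -162.    97. ]
 [ 665.8 -277.5  180. ]]
226.74470225343745 65.93648458933795 68.1108655061731
```

Emit:
send_rows([
  {"tx":0.0787,"ty":0.0689,"tz":0,"rx":0,"ry":0,"rz":0,"gripper":0},
  {"tx":0.0787,"ty":0.0689,"tz":0,"rx":0,"ry":0,"rz":0,"gripper":0},
  {"tx":0.0787,"ty":0.0689,"tz":0,"rx":0,"ry":0,"rz":0,"gripper":0},
  {"tx":0,"ty":0,"tz":0.1,"rx":0,"ry":0,"rz":0,"gripper":0},
  {"tx":0,"ty":0,"tz":0.08,"rx":0,"ry":0,"rz":0,"gripper":0},
  {"tx":0,"ty":0,"tz":0,"rx":0,"ry":0,"rz":0,"gripper":0},
  {"tx":0,"ty":0,"tz":0,"rx":0,"ry":0,"rz":0,"gripper":0},
])

```text
time_s: 6.45
ee_pos: [543.8, -105.4, 170.5]
ee_rot: [179.8, 0.0, 90.0]
force: [1.2, -0.2, -0.3]
gripper_width: 45.5
gripper_force: 0.0
```

Emit:
send_rows([
  {"tx":0,"ty":0,"tz":0.064,"rx":0,"ry":0,"rz":0,"gripper":0},
  {"tx":0,"ty":0,"tz":0.064,"rx":0,"ry":0,"rz":0,"gripper":0},
  {"tx":0,"ty":0,"tz":0,"rx":0,"ry":0,"rz":0,"gripper":0.6},
  {"tx":0,"ty":0,"tz":0,"rx":0,"ry":0,"rz":0,"gripper":1},
  {"tx":0,"ty":0,"tz":0,"rx":0,"ry":0,"rz":0,"gripper":1},
  {"tx":0,"ty":0,"tz":0,"rx":0,"ry":0,"rz":0,"gripper":1},
  {"tx":0,"ty":0,"tz":0,"rx":0,"ry":0,"rz":0,"gripper":1},
], grip_force=10)

```text
time_s: 7.32
ee_pos: [543.7, -105.5, 106.8]
ee_rot: [179.8, 0.1, 90.0]
force: [-0.8, -1.1, 6.3]
gripper_width: 17.4
gripper_force: 10.0
```

```bash
cat > arc.py <<'E'
import sys
from h import *
# arc table: start angle, step deg, n  (tool yaw 90: tx=dy, ty=dx)
a0,st,n=map(float,sys.argv[1:4]);a=np.radians(a0-st*np.arange(n+1))
d=np.diff(55*np.c_[np.cos(a),np.sin(a)],axis=0)/500
s=env.state();print(s['ee_pos'].round(1),s['force'].round(2),s['gripper_width'],s['gripper_force'])
h=np.array([554.,-158.7]);r=s['ee_pos'][:2]-h;print('r',np.hypot(*r),'ang',np.degrees(np.arctan2(r[1],r[0])))
print('\n'.join(f'{{"tx": {y:.4f}, "ty": {x:.4f}}}' for x,y in d))
E
python3 arc.py 101.8 20 18
```

```text
[ 543.7 -105.5  106.8] [-0.82 -1.08  6.29] 17.350314808081205 10.00526413321495
r 54.177767298220935 ang 100.95812823764534
{"tx": 0.0012, "ty": 0.0382}
{"tx": -0.0119, "ty": 0.0363}
{"tx": -0.0236, "ty": 0.0300}
{"tx": -0.0325, "ty": 0.0201}
{"tx": -0.0374, "ty": 0.0078}
{"tx": -0.0378, "ty": -0.0054}
{"tx": -0.0337, "ty": -0.0181}
{"tx": -0.0255, "ty": -0.0285}
{"tx": -0.0142, "ty": -0.0355}
{"tx": -0.0012, "ty": -0.0382}
{"tx": 0.0119, "ty": -0.0363}
{"tx": 0.0236, "ty": -0.0300}
{"tx": 0.0325, "ty": -0.0201}
{"tx": 0.0374, "ty": -0.0078}
{"tx": 0.0378, "ty": 0.0054}
{"tx": 0.0337, "ty": 0.0181}
{"tx": 0.0255, "ty": 0.0285}
{"tx": 0.0142, "ty": 0.0355}
```

Emit:
send_rows([
  {"tx":0,"ty":0,"tz":-0.002,"rx":0,"ry":0,"rz":0,"gripper":1},
  {"tx":0.0012,"ty":0.0382,"tz":0,"rx":0,"ry":0,"rz":0,"gripper":1},
  {"tx":-0.0119,"ty":0.0363,"tz":0,"rx":0,"ry":0,"rz":0,"gripper":1},
  {"tx":-0.0236,"ty":0.03,"tz":0,"rx":0,"ry":0,"rz":0,"gripper":1},
  {"tx":0,"ty":0,"tz":0,"rx":0,"ry":0,"rz":0,"gripper":1},
])

```text
time_s: 7.95
ee_pos: [596.4, -123.8, 106.9]
ee_rot: [179.9, 0.1, 90.0]
force: [-0.5, -2.5, 4.0]
gripper_width: 17.9
gripper_force: 10.0
```

Emit:
send_rows([
  {"tx":-0.0325,"ty":0.0201,"tz":0,"rx":0,"ry":0,"rz":0,"gripper":1},
  {"tx":-0.0374,"ty":0.0078,"tz":0,"rx":0,"ry":0,"rz":0,"gripper":1},
  {"tx":-0.0378,"ty":-0.0054,"tz":0,"rx":0,"ry":0,"rz":0,"gripper":1},
  {"tx":-0.0337,"ty":-0.0181,"tz":0,"rx":0,"ry":0,"rz":0,"gripper":1},
  {"tx":-0.0255,"ty":-0.0285,"tz":0,"rx":0,"ry":0,"rz":0,"gripper":1},
  {"tx":0,"ty":0,"tz":0,"rx":0,"ry":0,"rz":0,"gripper":1},
  {"tx":0,"ty":0,"tz":0,"rx":0,"ry":0,"rz":0,"gripper":1},
])

```text
time_s: 8.82
ee_pos: [582.7, -206.7, 106.9]
ee_rot: [180.0, 0.0, 90.0]
force: [-2.4, 0.2, 6.5]
gripper_width: 17.7
gripper_force: 10.0
```

```bash
python3 arc.py -58.2 20 1; python3 - <<'E'
from h import *
f=cam('top');a=f['frame'][180:280,200:350,::-1]
cv2.imwrite('pics/t2c.png',cv2.resize(a,None,fx=5.3,fy=5.3,interpolation=3))
E
```

```text
[ 582.7 -206.7  106.9] [-2.4   0.2   6.53] 17.692814785657536 10.001353472471237
r 55.87630440803938 ang -59.11237095029748
{"tx": -0.0142, "ty": -0.0355}
```

View pics/t2c.png

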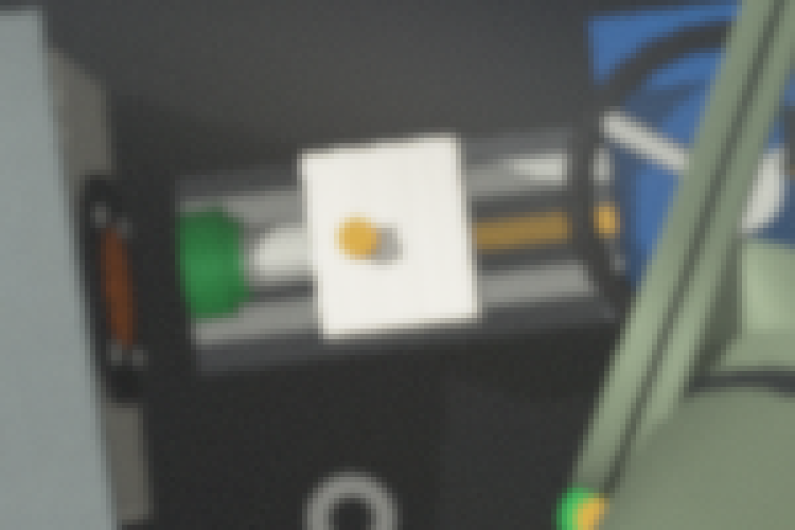

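The carriage has advanced. The cup's front rim (top, z≈87) is at about (180,262) in the crop, and the port face centre (orange, z=65) is at about (118,287).

```bash
python3 - <<'E'
from h import *
T=load('top')
P=back(T,np.array([[180,262],[118,287]])/5.3+[200,180],[87,65])[:,:2]
for yaw in(5.5,7,8):
    y=np.radians(yaw);u=np.array([-np.sin(y),np.cos(y)]);print(P.round(1).tolist(),(P[1]-P[0])@u)
E
python3 arc.py -58.2 20 5;python3 arc.py -158.2 5 12
```

```text
[[530.8, 53.9], [523.3, 81.5]] 28.150600387737526
[[530.8, 53.9], [523.3, 81.5]] 28.26776297786034
[[530.8, 53.9], [523.3, 81.5]] 28.33511283052659
[ 582.8 -206.6  106.9] [-1.94  0.52  6.52] 17.547623392008084 10.001350343227386
r 55.915735823956645 ang -58.981780629353146
{"tx": -0.0142, "ty": -0.0355}
{"tx": -0.0012, "ty": -0.0382}
{"tx": 0.0119, "ty": -0.0363}
{"tx": 0.0236, "ty": -0.0300}
{"tx": 0.0325, "ty": -0.0201}
[ 582.8 -206.6  106.9] [-1.94  0.52  6.52] 17.547623392008084 10.001350343227386
r 55.915735823956645 ang -58.981780629353146
{"tx": 0.0091, "ty": -0.0032}
{"tx": 0.0093, "ty": -0.0024}
{"tx": 0.0095, "ty": -0.0016}
{"tx": 0.0096, "ty": -0.0007}
{"tx": 0.0096, "ty": 0.0001}
{"tx": 0.0095, "ty": 0.0010}
{"tx": 0.0094, "ty": 0.0018}
{"tx": 0.0092, "ty": 0.0026}
{"tx": 0.0090, "ty": 0.0034}
{"tx": 0.0086, "ty": 0.0042}
{"tx": 0.0083, "ty": 0.0049}
{"tx": 0.0078, "ty": 0.0056}
```

Emit:
send_rows([
  {"tx":-0.0142,"ty":-0.0355,"tz":0,"rx":0,"ry":0,"rz":0,"gripper":1},
  {"tx":-0.0012,"ty":-0.0382,"tz":0,"rx":0,"ry":0,"rz":0,"gripper":1},
  {"tx":0.0119,"ty":-0.0363,"tz":0,"rx":0,"ry":0,"rz":0,"gripper":1},
  {"tx":0.0236,"ty":-0.03,"tz":0,"rx":0,"ry":0,"rz":0,"gripper":1},
  {"tx":0.0325,"ty":-0.0201,"tz":0,"rx":0,"ry":0,"rz":0,"gripper":1},
  {"tx":0,"ty":0,"tz":0,"rx":0,"ry":0,"rz":0,"gripper":1},
  {"tx":0,"ty":0,"tz":0,"rx":0,"ry":0,"rz":0,"gripper":1},
])

```text
time_s: 9.75
ee_pos: [502.9, -178.7, 106.8]
ee_rot: [179.9, -0.0, 90.0]
force: [1.4, 1.6, 8.8]
gripper_width: 17.6
gripper_force: 10.0
```

Emit:
send_rows([
  {"tx":0.0091,"ty":-0.0032,"tz":0,"rx":0,"ry":0,"rz":0,"gripper":1},
  {"tx":0.0093,"ty":-0.0024,"tz":0,"rx":0,"ry":0,"rz":0,"gripper":1},
  {"tx":0,"ty":0,"tz":0,"rx":0,"ry":0,"rz":0,"gripper":1},
])

```text
time_s: 10.12
ee_pos: [500.5, -170.2, 106.8]
ee_rot: [179.9, 0.0, 90.1]
force: [1.4, 0.4, 7.3]
gripper_width: 17.8
gripper_force: 10.0
```

```bash
python3 arc.py -168 5 1; python3 - <<'E'
from h import *
f=cam('top');a=f['frame'][180:280,200:350,::-1]
cv2.imwrite('pics/t3c.png',cv2.resize(a,None,fx=5.3,fy=5.3,interpolation=3))
E
```

```text
[ 500.5 -170.2  106.8] [1.36 0.41 7.27] 17.838908603190838 10.00181257724762
r 54.76963607699936 ang -167.84986125703196
{"tx": 0.0095, "ty": -0.0016}
```

View pics/t3c.png

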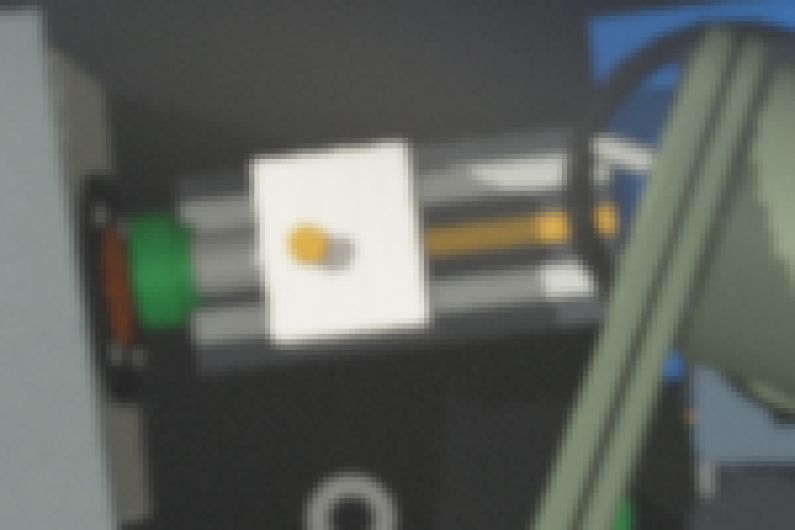

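The cup is now about 8 mm from the plate, with its front rim at (128,268) and the plate at about x=106 at that height. I'll creep in and watch the force.

Emit:
send_rows([
  {"tx":0.0095,"ty":-0.0016,"tz":0,"rx":0,"ry":0,"rz":0,"gripper":1},
  {"tx":0.0096,"ty":-0.0007,"tz":0,"rx":0,"ry":0,"rz":0,"gripper":1},
  {"tx":0.0096,"ty":0.0001,"tz":0,"rx":0,"ry":0,"rz":0,"gripper":1},
])

```text
time_s: 10.55
ee_pos: [499.5, -156.5, 106.8]
ee_rot: [179.9, 0.1, 90.1]
force: [1.9, -2.1, 7.4]
gripper_width: 17.4
gripper_force: 10.0
```

Emit:
send_rows([
  {"tx":0.0095,"ty":0.001,"tz":0,"rx":0,"ry":0,"rz":0,"gripper":1},
])

```text
time_s: 10.68
ee_pos: [499.9, -151.8, 106.8]
ee_rot: [179.9, 0.1, 90.1]
force: [1.1, -1.9, 7.2]
gripper_width: 17.9
gripper_force: 10.0
```

Emit:
send_rows([
  {"tx":0.0094,"ty":0.0018,"tz":0,"rx":0,"ry":0,"rz":0,"gripper":1},
])

```text
time_s: 10.8
ee_pos: [500.8, -147.1, 106.8]
ee_rot: [179.9, 0.1, 90.1]
force: [1.4, -2.2, 7.5]
gripper_width: 17.7
gripper_force: 10.0
```

Emit:
send_rows([
  {"tx":0.0092,"ty":0.0026,"tz":0,"rx":0,"ry":0,"rz":0,"gripper":1},
])

```text
time_s: 10.92
ee_pos: [502.0, -142.5, 106.8]
ee_rot: [179.9, 0.1, 90.1]
force: [1.5, -1.5, 7.9]
gripper_width: 17.7
gripper_force: 10.0
```

Emit:
send_rows([
  {"tx":0.009,"ty":0.0034,"tz":0,"rx":0,"ry":0,"rz":0,"gripper":1},
])

```text
time_s: 11.05
ee_pos: [503.7, -138.1, 106.8]
ee_rot: [179.9, 0.1, 90.1]
force: [0.5, -2.3, 7.6]
gripper_width: 17.7
gripper_force: 10.0
```

Emit:
send_rows([
  {"tx":0.0052,"ty":0.0024,"tz":0,"rx":0,"ry":0,"rz":0,"gripper":1},
])

```text
time_s: 11.18
ee_pos: [504.9, -135.4, 106.8]
ee_rot: [179.9, 0.1, 90.1]
force: [1.4, -3.1, 6.9]
gripper_width: 17.7
gripper_force: 10.0
```

Emit:
send_rows([
  {"tx":0.0051,"ty":0.0027,"tz":0,"rx":0,"ry":0,"rz":0,"gripper":1},
])

```text
time_s: 11.3
ee_pos: [506.2, -132.9, 106.8]
ee_rot: [179.9, 0.1, 90.1]
force: [-0.3, -2.4, 7.4]
gripper_width: 18.0
gripper_force: 10.0
```

```bash
python3 arc.py 150.8 3 8; python3 - <<'E'
from h import *
f=cam('top');a=f['frame'][205:260,205:245,::-1]
f2=cam('scene');b=f2['frame'][250:310,370:420,::-1]
a=cv2.resize(a,None,fx=10,fy=10,interpolation=3);b=cv2.resize(b,(400,480),interpolation=3)
a=a[:480]
cv2.imwrite('pics/t4c.png',np.hstack([a,b]))
E
```

```text
[ 506.2 -132.9  106.8] [-0.26 -2.36  7.37] 18.020789665320528 10.001704841852188
r 54.32999567596176 ang 151.70350732064747
{"tx": 0.0050, "ty": 0.0029}
{"tx": 0.0048, "ty": 0.0032}
{"tx": 0.0046, "ty": 0.0034}
{"tx": 0.0044, "ty": 0.0037}
{"tx": 0.0042, "ty": 0.0039}
{"tx": 0.0040, "ty": 0.0041}
{"tx": 0.0038, "ty": 0.0043}
{"tx": 0.0036, "ty": 0.0045}
```

View pics/t4c.png

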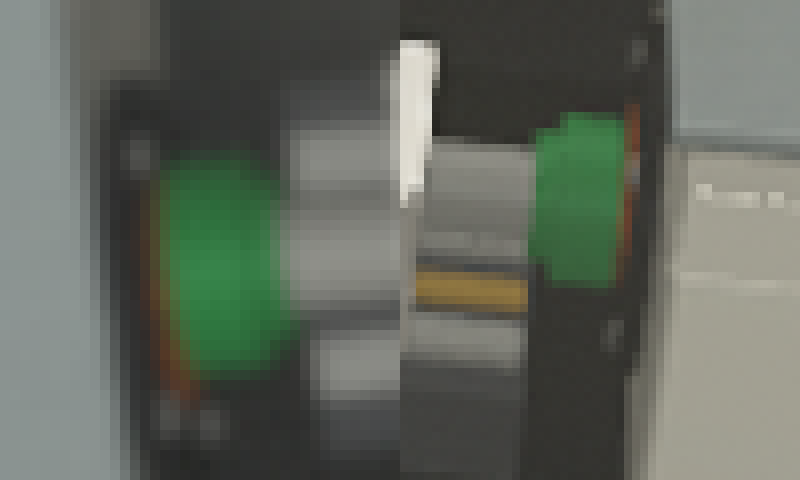

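The cup is within about 1–2 mm of the plate, with only a thin orange sliver left at (165,330). I'll continue in 3° steps.

Emit:
send_rows([
  {"tx":0.005,"ty":0.0029,"tz":0,"rx":0,"ry":0,"rz":0,"gripper":1},
])

```text
time_s: 11.52
ee_pos: [507.6, -130.6, 106.8]
ee_rot: [179.9, 0.1, 90.1]
force: [1.1, -2.8, 7.3]
gripper_width: 17.9
gripper_force: 10.0
```

Emit:
send_rows([
  {"tx":0.0048,"ty":0.0032,"tz":0,"rx":0,"ry":0,"rz":0,"gripper":1},
])

```text
time_s: 11.65
ee_pos: [509.1, -128.1, 106.8]
ee_rot: [179.9, 0.1, 90.1]
force: [0.4, -3.1, 8.1]
gripper_width: 17.4
gripper_force: 10.0
```

Emit:
send_rows([
  {"tx":0.0046,"ty":0.0034,"tz":0,"rx":0,"ry":0,"rz":0,"gripper":1},
])

```text
time_s: 11.78
ee_pos: [510.8, -125.9, 106.8]
ee_rot: [179.9, 0.1, 90.1]
force: [0.5, -3.4, 8.3]
gripper_width: 17.4
gripper_force: 10.0
```

Emit:
send_rows([
  {"tx":0,"ty":0,"tz":0,"rx":0,"ry":0,"rz":0,"gripper":1},
])

```text
time_s: 11.9
ee_pos: [511.0, -125.6, 106.8]
ee_rot: [179.9, 0.1, 90.1]
force: [0.0, -1.9, 7.5]
gripper_width: 17.5
gripper_force: 10.0
```

Emit:
send_rows([
  {"tx":0.0044,"ty":0.0037,"tz":0,"rx":0,"ry":0,"rz":0,"gripper":1},
])

```text
time_s: 12.02
ee_pos: [512.5, -123.7, 106.8]
ee_rot: [179.9, 0.1, 90.1]
force: [0.3, -2.9, 7.8]
gripper_width: 17.6
gripper_force: 10.0
```

Emit:
send_rows([
  {"tx":0.0042,"ty":0.0039,"tz":0,"rx":0,"ry":0,"rz":0,"gripper":1},
])

```text
time_s: 12.15
ee_pos: [514.5, -121.6, 106.8]
ee_rot: [180.0, 0.1, 90.1]
force: [0.4, -3.0, 7.4]
gripper_width: 18.2
gripper_force: 10.0
```

```bash
python3 arc.py 135.8 3 8; python3 - <<'E'
from h import *
f=cam('top');a=f['frame'][205:260,205:245,::-1]
f2=cam('scene');b=f2['frame'][250:310,370:420,::-1]
a=cv2.resize(a,None,fx=10,fy=10,interpolation=3);b=cv2.resize(b,(400,480),interpolation=3)
a=a[:480]
cv2.imwrite('pics/t5c.png',np.hstack([a,b]))
E
```

```text
[ 514.5 -121.6  106.8] [ 0.39 -3.    7.4 ] 18.16703978155044 10.001459866762161
r 54.22808267189905 ang 136.79213948575406
{"tx": 0.0040, "ty": 0.0041}
{"tx": 0.0038, "ty": 0.0043}
{"tx": 0.0036, "ty": 0.0045}
{"tx": 0.0033, "ty": 0.0047}
{"tx": 0.0031, "ty": 0.0049}
{"tx": 0.0028, "ty": 0.0050}
{"tx": 0.0026, "ty": 0.0052}
{"tx": 0.0023, "ty": 0.0053}
```

View pics/t5c.png

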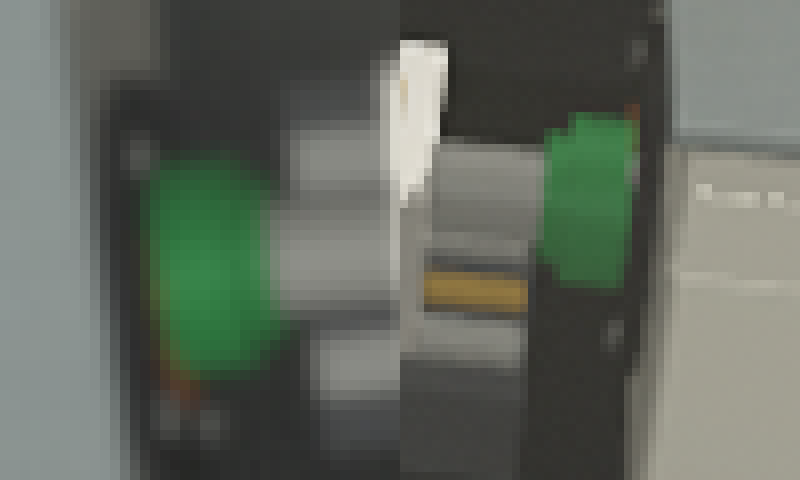

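The instrument hasn't moved and the cup is almost at the plate. That was the last picture I can view, so from here I'll go by the force and check numerically for any shift of the instrument.

Emit:
send_rows([
  {"tx":0.004,"ty":0.0041,"tz":0,"rx":0,"ry":0,"rz":0,"gripper":1},
])

```text
time_s: 12.38
ee_pos: [515.5, -120.5, 106.8]
ee_rot: [-179.9, 0.2, 90.1]
force: [-3.0, -6.6, 10.1]
gripper_width: 17.4
gripper_force: 10.0
```

Emit:
send_rows([
  {"tx":0.0038,"ty":0.0043,"tz":0,"rx":0,"ry":0,"rz":0,"gripper":1},
])

```text
time_s: 12.5
ee_pos: [517.3, -118.7, 106.8]
ee_rot: [-179.9, 0.2, 90.1]
force: [-3.8, -6.7, 9.7]
gripper_width: 17.8
gripper_force: 10.0
```

```bash
cat > chk.py <<'E'
from h import *
def sh(n,r):
    f=env.grab_frame(n)['frame'][:,:,::-1]; b=cv2.imread('pics/%s1.png'%n[0])
    g=lambda i:cv2.cvtColor(i[r[0]:r[1],r[2]:r[3]],cv2.COLOR_RGB2GRAY).astype(np.float32)
    w=cv2.createHanningWindow((r[3]-r[2],r[1]-r[0]),cv2.CV_32F)
    return cv2.phaseCorrelate(g(b),g(f),w)
# top image: ~1.9 mm per px at instrument height; rig +y = image left
print('top px',sh('top',(175,305,55,215)),'scene px',sh('scene',(225,330,405,575)))
s=env.state();h=np.array([554.,-158.7]);r=s['ee_pos'][:2]-h;a=np.arctan2(r[1],r[0])
print('ang',np.degrees(a),'Ft',s['force'][:2]@[np.sin(a),-np.cos(a)],'Fr',s['force'][:2]@r/np.hypot(*r),s['time_s'])
E
python3 chk.py
```

```text
top px ((-0.26565877071158184, 0.5778958076698757), 1.037417985951459) scene px ((0.4072271224099495, 0.03059961942638978), 0.980769265532003)
ang 132.1642667880127 Ft -5.614452611713687 Fr -2.441101078011136 12.6
```

The force jumped from about 2 N to 6–7 N and held, so the cup is touching. The instrument shifted by no more than about 0.5 mm. Now I'll release the grip and lift off.

Emit:
send_rows([
  {"tx":0,"ty":0,"tz":0,"rx":0,"ry":0,"rz":0,"gripper":1},
  {"tx":0,"ty":0,"tz":0,"rx":0,"ry":0,"rz":0,"gripper":0.3},
  {"tx":0,"ty":0,"tz":0,"rx":0,"ry":0,"rz":0,"gripper":0.1},
  {"tx":0,"ty":0,"tz":0,"rx":0,"ry":0,"rz":0,"gripper":0.1},
  {"tx":0,"ty":0,"tz":-0.06,"rx":0,"ry":0,"rz":0,"gripper":0.1},
  {"tx":0,"ty":0,"tz":-0.1,"rx":0,"ry":0,"rz":0,"gripper":0.1},
  {"tx":0,"ty":0,"tz":-0.1,"rx":0,"ry":0,"rz":0,"gripper":0.1},
  {"tx":0,"ty":0,"tz":0,"rx":0,"ry":0,"rz":0,"gripper":0.1},
])

```text
time_s: 13.6
ee_pos: [520.8, -117.2, 239.9]
ee_rot: [179.5, 0.1, 90.0]
force: [0.7, 0.3, -0.6]
gripper_width: 40.9
gripper_force: 0.0
```

```bash
python3 chk.py; python3 - <<'E'
from h import *
f=cam('scene')['frame'];T=load('scene')
hsv=cv2.cvtColor(f,cv2.COLOR_RGB2HSV);m=cv2.inRange(hsv,(0,150,80),(6,255,255))|cv2.inRange(hsv,(172,150,80),(179,255,255));m[:215]=0;m[300:]=0;m[:,:230]=0;m[:,370:]=0
ys,xs=np.nonzero(m);print(len(xs),xs.min(),xs.max(),ys.min(),ys.max())
top=back(T,[[xs[ys<=ys.min()+2].mean(),ys.min()]],133)[0];r=top[:2]-[554,-158.7]
print(top,np.hypot(*r),np.degrees(np.arctan2(r[1],r[0])))
# cup edge vs earlier touching picture (crop 205:260,205:245): green extent
g=lambda i:np.nonzero(cv2.inRange(cv2.cvtColor(i,cv2.COLOR_RGB2HSV),(50,120,50),(80,255,255))[265:285,380:410])[1]
print('cup scene cols',g(f).min()+380,g(f).max()+380,g(f).mean()+380)
E
```

```text
top px ((-0.25845364405994076, 0.6456879463255945), 1.005280783088119) scene px ((0.389088442217556, 0.0328294273088332), 0.988568217077373)
ang 130.38653112869804 Ft 0.6318385246619379 Fr 0.9572055846850673 13.7
122 303 311 229 246
[ 512.39252022 -119.72087168  133.        ] 57.0136371281346 136.86805333262413
cup scene cols 389 398 393.2857142857143
```

```bash
python3 -c "
from workcell import env
print(env.job_done())"
```

```text
the job is handed in; nothing more can be done
None
```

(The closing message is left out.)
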